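# Discharge the arc-welder unit and offer up its terminal cover

### The job

Make the jeweller's welder unit safe: turn its spring-return discharge knob clockwise as far as its stop, then let go so that it springs back. Then pick up the three-hole terminal cover by its handle and finish while still holding it, level and still, about 15 mm above the brass bosses around the open compartment, each of its three holes lined up over its threaded hole (pair over pair, single over single), ready for the screws. The cover must not touch the unit, and leave everything else on the bench where it is.

Things in the scene. Friction and masses are not known exactly. Their poses are not given: they have to be found in the camera images.
- knob_grip (a point): middle of the bar grip of the black discharge knob on top of the grey welder supply unit (fixed, 190 x 250 mm, flat top 60 mm above the bench). The point lies on the knob's upright axis, 95 mm above the bench; the bar is 42 mm long (along this point's x), 14 mm wide (along its y), its top 7 mm above the point and its lower end 25 mm below it, free all round. The point turns with the knob.
- knob (a joint): turn of the spring-return knob: 0 at rest, grows clockwise seen from above, hard stop at 1.1 rad. A spring always drives it back to 0 (0.05 N m at rest to 0.14 N m at the stop); it springs back by itself when let go.
- seat (a point): middle of the open terminal compartment on the same unit, 135 mm to the unit's +y side from the knob, at the height of the flat tops of the three square brass bosses around it (66 mm above the bench; the unit's top is 6 mm lower). x, y axes are those of the unit; knob bar lies along this x at rest.
- thread_a (a point): threaded hole (8 mm wide, in an 18 mm square brass boss), at its mouth; at (+52, +33) mm from seat
- thread_b (a point): threaded hole in its brass boss, at its mouth; at (+52, -33) mm from seat
- thread_c (a point): the single threaded hole at the opposite end, at its mouth; at (-52, 0) mm from seat
- cover_grip (a point): middle of the handle of the terminal cover: plain aluminium plate 130 (x) x 90 (y) x 4 mm with THREE 12 mm holes, lying flat on the bench, handle up, 0.12 to 0.3 kg. The handle is a bridge over the middle: bar 70 mm long along x, 14 mm wide (y), 18 mm high, its underside 28 mm and its top 46 mm above the plate's underside, on two posts. This point is 36 mm above the underside, over the plate's middle. Its centre of mass is under this point.
- hole_a (a point): hole of the cover that belongs over thread_a, at the plate's underside; at (+52, +33) mm from the plate's middle in the cover's axes
- hole_b (a point): hole of the cover that belongs over thread_b, at the underside; at (+52, -33) mm
- hole_c (a point): the single hole at the other end, belongs over thread_c, at the underside; at (-52, 0) mm
- small_cover_grip (a point): middle of the handle of another, smaller cover that does not fit: square aluminium plate 90 x 90 x 4 mm with FOUR corner holes and the same handle, lying flat; a bystander. The two covers may swap places.
- spool: white plastic spool of copper wire, 60 dia x 38 tall, standing on the bench; a bystander, origin at its underside
- screwdriver: screwdriver with wooden handle, 200 long, lying; a bystander, origin at its underside
- pliers: pliers with black rubber handles, 155 long, lying flat; a bystander, origin at its underside
- ring_clamp: wooden ring clamp with a steel band, 120 x 34 x 26, lying; a bystander, origin at its underside
- caliper: steel dial caliper, 150 long, lying flat; a bystander, origin at its underside
- jar: small glass jar with metal cap, 48 dia x 55 tall, standing; a bystander, origin at its underside
- cover: the terminal cover itself: origin at the middle of its underside, x along the handle towards the pair of holes, z up
- welder: the grey supply unit, fixed: origin at the middle of its underside, with the unit's axes; the knob is at (0, -75) mm and the compartment's middle at (0, +60) mm from it
Mind the look-alikes: they are no part of the job. Leave any purple or red look-alike of the cover alone.

How it is judged (in metres and radians):
On the way, in this order (a step that is already met when the one before it is completed fails the run):
1. the knob is turned to its stop (value of joint knob above 0.98 rad), for 0.1 s.
2. the knob is let go and has sprung back (value of joint knob below 0.1 rad and contact force between the fingers and welder below 0.2 N), for 0.2 s.
3. the cover is lifted off the bench in the fingers (height (world z) of cover above 0.02 m and contact force between cover and the fingers above 1 N), for 0.2 s.
4. the cover hovers level with its holes over the threads (horizontal distance between hole_a and thread_a below 0.005 m and z of hole_a in the frame of seat between 0.004 and 0.03 m and horizontal distance between hole_b and thread_b below 0.005 m and z of hole_b in the frame of seat between 0.004 and 0.03 m and horizontal distance between hole_c and thread_c below 0.005 m and z of hole_c in the frame of seat between 0.004 and 0.03 m and angle between cover_grip's own z axis and vertical below 0.1 rad and contact force between cover and the fingers above 1 N), for 0.3 s.
At the end, for the whole second after the job is handed in: The cover is held in the fingers, level within 0.1 rad and still, touching nothing of the unit; each of its three holes is within 5 mm sideways of its own threaded hole and 4 to 30 mm above the boss tops; the knob is back at rest (below 0.1 rad) (all of step 2 and all of step 4 and linear speed of cover below 0.02 m/s and contact force between cover and welder below 0.2 N); the arm keeps its last pose, push and grip.
It fails at once if the cover touches the unit (more than 1 N) (contact force between cover and welder above 1 N).
It fails at once if a bystander is moved more than 30 mm (distance of any of small_cover_grip, spool, screwdriver, pliers, ring_clamp, caliper, jar from where it was at the start of the episode above 0.03 m).
It also fails if it takes over 56 s, if anything falls off the work surface, if the arm or the gripper's body presses on something with over 40 N, if the wrist force passes 120 N, or if a joint passes its speed limit or range.

### The arm

A 6-joint arm with a two-finger parallel gripper is mounted at the origin on the work surface. World frame = base frame: x ahead of the robot, y to its left, z up, the work surface at z = 0. Lengths are in mm, angles in rad, forces in N, time in s.
With the tool pointing down it reaches from about 350 to 775 mm from the base axis. Payload 7.3 kg.
Tool frame: the origin (TCP) lies between the finger pads; the fingertips stand 14 mm ahead of it and the grasp point (between the pads) lies 5 mm behind it; z points along the fingers, y is the line along which they close (so a half turn about z gives the same grasp; the last joint's range is limited). The gripper opens to 92 mm and grips with 3 to 60 N. Pads are 19 mm wide; open, the fingers measure 130 mm over their backs; the gripper's body (75 mm by 190 mm) begins 47 mm behind the grasp point.
Start: joints at [1.152, 0.342, 1.524, -0, 1.275, -0.146], TCP at [141.434, 505.608, 240.741] pointing down, gripper open.
Joint ranges: [-2.53, 2.53], [-0.77, 2.02], [0.04, 2.7], [-1, 4.14], [0.28, 2.66], [-3.11, 3.11]. Speed limits (rad/s): [2.57, 2.57, 3.14, 3.14, 3.14, 3.14].

### API

Orientations are given as [roll, pitch, yaw] about the fixed x, y, z axes, in that order (R = Rz(yaw) Ry(pitch) Rx(roll)).
In Python, from plant import get_obs, cams, close_job gives the robot as it stands. The module is installed in compiled form; this text tells all that it offers.
- The arm moves only by the shell command python3 -m creep 'ROWS'. ROWS is JSON, a list of rows, each an object of numbers: "hand": the opening, from 0 (shut) to 1 (fully open); "tx", "ty", "tz": the shift along the tool's x, y, z in m; "spin": the turn about the tool's z in degrees. In form: [{"hand": .., "tx": .., "ty": .., "tz": .., "spin": ..}, ...]. A call has 1 to 5 rows; each row shifts and turns the commanded pose from where the row before left it, along the tool's axes as they then stand; what a row does not reach is not made up. A row lasts 1/8 s, in which the tool goes at most 62.5 mm and 10.7 degrees, less where a joint would pass 70% of its speed; a pose out of reach is approached as far as the arm can. A call is refused whole if a number of a shift passes 0.0625 or a number of a turn 10.7, either way. A call with a gripper value outside its range is refused whole. The fingers move at their own pace and stop on an object; the grip force is fixed at half the most. Time passes only in rows, so rows that do not move let the fingers close. It gives the time, the measured TCP pose, the force, the opening and the grip force at its end, in the units of the state.
- get_obs(): the state, without advancing time (a new reading comes with each control period).
- cams.capture(name): name is "side" or "top" or "wrist"; returns a dict with "color" (384x512x3 uint8, red, green, blue), "K" (3x3 intrinsics, pixels), "R" (3x3) and "t" (3): a world point X has camera coordinates R X + t. Camera axes: x right, y down, z forward; pixel columns grow to the right and rows downward; lengths in mm; the calibration is good to about 2 mm. The wrist camera is an equidistant fisheye: a pixel r from the principal point sees the ray r / f radians off the axis. A picture is of the moment at which its call begins. There is no depth.
- close_job(): hands the job in; it is judged then, once.
The state is a dict: "time": time; "joint_positions": joint angles; "dq": joint speeds; "tau": joint torques, N m; "tool_pos": TCP position; "tcp_rot": TCP orientation; "contact_force": force on the tool from outside, world axes, zero at the start; "moment": the same for the moment, N m; "grip_width": finger opening in mm; "finger_force": force on a finger pad.
Only numpy, scipy, OpenCV 4.12 (cv2) and the standard library are available. Lean on these libraries where they do the work, as an engineer would, in place of code of your own. Each camera call takes 0.05 s, during which the arm holds its last target. There are 200 camera calls.

## Working session

There is one attempt and no reset: what is moved stays moved. The work goes in short steps, Python scripts to look and compute and a shell command to move; the robot and the scene stay as the last step left them, time stands still between calls to the robot, and variables do not carry over. Pictures are saved under pics/ and viewed, at most 10 in all, crops included, and the job is handed in when it is done.

```bash
mkdir -p pics
python3 - <<'E'
from plant import get_obs,cams
import cv2,numpy as np,pickle
o=get_obs();print({k:np.round(v,3).tolist() for k,v in o.items()})
d={}
for n in("top","side"):
    c=cams.capture(n);d[n]=c;cv2.imwrite(f"pics/{n}.png",c["color"][:,:,::-1])
    print(n,c["K"].tolist(),np.round(-c["R"].T@c["t"],1),np.round(c["R"],3).tolist())
pickle.dump(d,open("d.pkl","wb"))
a=np.vstack([d["top"]["color"],d["side"]["color"]])
E
```

```text
{'time': 0.0, 'joint_positions': [1.152, 0.343, 1.525, 0.0, 1.275, -0.146], 'dq': [-0.0, -0.001, 0.0, 0.0, -0.002, 0.0], 'tau': [-0.001, -43.124, -24.422, 0.072, 0.056, -0.0], 'tool_pos': [141.271, 505.238, 240.048], 'tcp_rot': [-3.14, -0.0, 2.869], 'contact_force': [0.826, 0.595, -1.329], 'moment': [0.066, -0.031, -0.01], 'finger_force': 0.0, 'grip_width': 91.367}
top [[378.2367488309054, 0.0, 255.345235138238], [0.0, 378.2367488309054, 186.00153392476307], [0.0, 0.0, 1.0]] [ 371.8   75.8 1035.8] [[0.026, -1.0, -0.017], [-0.994, -0.024, -0.103], [0.103, 0.02, -0.994]]
side [[437.0934687647764, 0.0, 261.7974547785624], [0.0, 437.0934687647764, 188.4815991545653], [0.0, 0.0, 1.0]] [-4.000e-01 -8.258e+02  8.973e+02] [[0.88, -0.474, 0.02], [-0.278, -0.55, -0.787], [0.384, 0.688, -0.616]]
```

View pics/top.png

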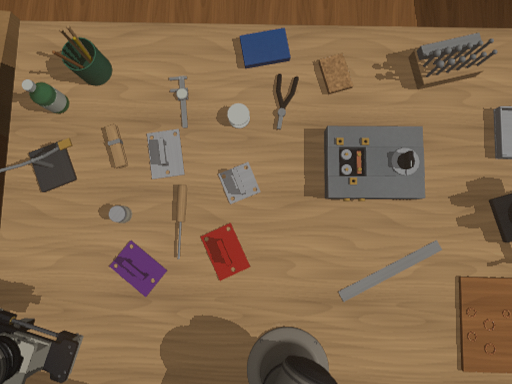

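View pics/side.png

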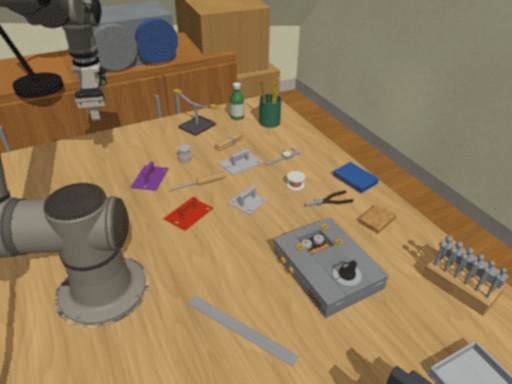

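The top view shows the welder around (375,162), with the knob at (404,160), bosses a at (340,141), b at (366,141) and c at (353,181). There are two plain grey covers, at (165,154) and (239,183). The red one at (225,251) and the purple one at (138,268) are look-alikes. The (165,154) plate looks oblong, so I'll confirm it in an enlarged crop.

```bash
cat > h.py <<'E'
import numpy as np
def ray(c,uv):
    R,t,K=map(np.asarray,(c["R"],c["t"],c["K"])); C=-R.T@t
    d=R.T@np.linalg.solve(K,[uv[0],uv[1],1.]); return C,d/np.linalg.norm(d)
def onz(c,uv,z):
    C,d=ray(c,uv); return C+d*(z-C[2])/d[2]
def tri(rs):
    A=sum(np.eye(3)-np.outer(d,d) for C,d in rs); b=sum((np.eye(3)-np.outer(d,d))@C for C,d in rs)
    X=np.linalg.solve(A,b); return X,[round(float(np.linalg.norm(np.cross(X-C,d))),1) for C,d in rs]
def fray(c,uv): # fisheye
    R,t,K=map(np.asarray,(c["R"],c["t"],c["K"])); p=np.array([uv[0]-K[0,2],uv[1]-K[1,2]]); r=np.hypot(*p);th=r/K[0,0]
    d=np.r_[p/max(r,1e-9)*np.sin(th),np.cos(th)]; return -R.T@t,R.T@d
def fproj(c,X):
    x=np.asarray(c["R"])@X+c["t"]; th=np.arctan2(np.hypot(x[0],x[1]),x[2]); q=x[:2]/np.hypot(x[0],x[1])*th*c["K"][0][0]
    return q+[c["K"][0][2],c["K"][1][2]]
E
python3 - <<'E'
import pickle,cv2,numpy as np
from h import *
d=pickle.load(open("d.pkl","rb"));t=d["top"]["color"];s=d["side"]["color"]
r=lambda a,w,h:cv2.resize(a,(w,h),interpolation=cv2.INTER_CUBIC)
a=np.hstack([r(t[120:210,140:265],400,288),r(t[115:205,318:430],400,288)])
b=np.hstack([r(s[140:220,205:305],400,300),r(s[215:315,265:390],400,300)])
cv2.imwrite("pics/crop.png",np.vstack([a,b])[:,:,::-1])
for n,uv,z in[("plate",(165,154),4),("sq",(239,183),4),("knob",(404,160),102),("a",(340,141),66),("b",(366,141),66),("c",(353,181),66)]:print(n,onz(d["top"],uv,z).round(0))
E
```

```text
plate [562. 349.   4.]
sq [486. 141.   4.]
knob [ 542. -273.  102.]
a [ 595. -122.   66.]
b [ 597. -189.   66.]
c [ 491. -156.   66.]
```

View pics/crop.png

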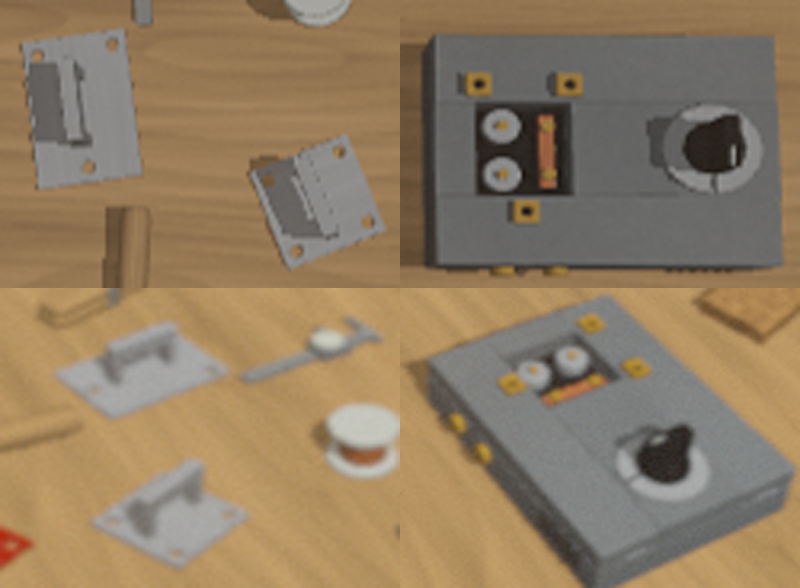

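The enlarged crop confirms it. The plate at top-view (165,154) is oblong with three holes, a pair at the far end and a single near, so it is the terminal cover. The one at (239,183) is square with four holes, a bystander. The bosses measure about 66 mm and 105 mm apart, which matches the text. I'll move towards the unit.

```bash
python3 -m creep '[{"hand":1,"tx":-0.055,"ty":0,"tz":0,"spin":-7.8},{"hand":1,"tx":-0.055,"ty":0,"tz":0,"spin":-7.8},{"hand":1,"tx":-0.03,"ty":-0.05,"tz":0,"spin":0},{"hand":1,"tx":-0.02,"ty":-0.058,"tz":0,"spin":0},{"hand":1,"tx":-0.02,"ty":-0.058,"tz":0,"spin":0}]'
python3 -m creep '[{"hand":1,"tx":-0.02,"ty":-0.058,"tz":0,"spin":0},{"hand":1,"tx":-0.02,"ty":-0.058,"tz":0,"spin":0},{"hand":1,"tx":-0.02,"ty":-0.058,"tz":0,"spin":0},{"hand":1,"tx":-0.02,"ty":-0.058,"tz":0,"spin":0},{"hand":1,"tx":-0.02,"ty":-0.058,"tz":0,"spin":0}]'
python3 -m creep '[{"hand":1,"tx":-0.02,"ty":-0.058,"tz":0,"spin":0},{"hand":1,"tx":-0.02,"ty":-0.058,"tz":0,"spin":0},{"hand":1,"tx":-0.02,"ty":-0.058,"tz":0,"spin":0},{"hand":1,"tx":-0.02,"ty":-0.058,"tz":0,"spin":0},{"hand":1,"tx":0,"ty":0,"tz":0,"spin":0}]'
python3 - <<'E'
from plant import get_obs,cams
import cv2,numpy as np,pickle
o=get_obs();print(o["time"],np.round(o["tool_pos"],1),np.round(o["tcp_rot"],3),np.round(o["joint_positions"],2))
c=cams.capture("wrist");pickle.dump(c,open("w1.pkl","wb"));cv2.imwrite("pics/w1.png",c["color"][:,:,::-1])
print(c["K"],np.round(-c["R"].T@c["t"],1),np.round(c["R"],3).tolist())
E
```

```text
time: 0.72
tool_pos: [319.2, 315.4, 240.2]
tcp_rot: [-3.141, -0.0, 3.141]
contact_force: [1.6, -0.6, 0.0]
grip_width: 91.7
finger_force: 0.0
time: 1.35
tool_pos: [418.8, 25.3, 240.7]
tcp_rot: [3.141, 0.0, 3.141]
contact_force: [1.0, 1.0, 0.1]
grip_width: 92.1
finger_force: 0.0
time: 1.98
tool_pos: [498.9, -208.6, 239.5]
tcp_rot: [-3.141, -0.001, 3.137]
contact_force: [-0.7, 0.0, 0.5]
grip_width: 92.1
finger_force: 0.0
1.975 [ 498.9 -208.6  239.5] [-3.141e+00 -1.000e-03  3.137e+00] [-0.54  0.37  1.48 -0.    1.29 -2.1 ]
[[297.31863964   0.         254.15909346]
 [  0.         297.31863964 187.76536146]
 [  0.           0.           1.        ]] [ 418.4 -207.5  383.6] [[0.005, 1.0, 0.0], [0.957, -0.005, 0.292], [0.292, -0.001, -0.957]]
```

View pics/w1.png

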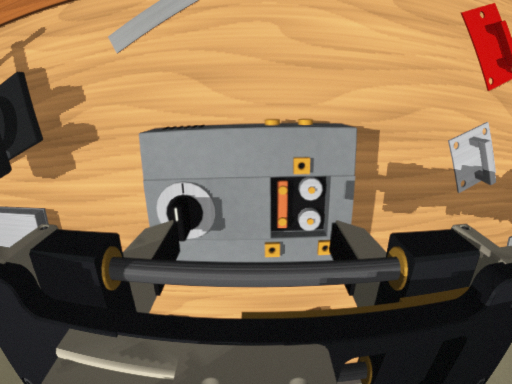

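The wrist view shows the knob at (186,210), boss c at (302,166), b at (273,250) and a at (323,248). Next I'll triangulate the bosses from wrist plus top.

```bash
cat > m.py <<'E'
import cv2,numpy as np
def blobs(img,seeds,r,lo,hi):
    hsv=cv2.cvtColor(img,cv2.COLOR_RGB2HSV); m=cv2.inRange(hsv,lo,hi); out=[]
    for u,v in seeds:
        q=np.zeros_like(m);q[v-r:v+r+1,u-r:u+r+1]=m[v-r:v+r+1,u-r:u+r+1]
        cs,_=cv2.findContours(q,cv2.RETR_EXTERNAL,cv2.CHAIN_APPROX_NONE)
        if not cs: out.append(None);continue
        k=max(cs,key=cv2.contourArea);f=np.zeros_like(m);cv2.drawContours(f,[k],-1,1,-1)
        ys,xs=np.nonzero(f);out.append(np.array([xs.mean(),ys.mean(),len(xs)]))
    return out
E
python3 - <<'E'
import pickle
from h import *;from m import *
d=pickle.load(open("d.pkl","rb"))["top"];w=pickle.load(open("w1.pkl","rb"))
G=((15,120,90),(32,255,255))
B=((0,0,0),(180,255,45))
tb=blobs(d["color"],[(340,141),(366,141),(353,181)],7,*G);wb=blobs(w["color"],[(323,248),(273,250),(302,166)],11,*G)
P=[]
for n,p,q in zip("abc",tb,wb):
    X,e=tri([ray(d,p),fray(w,q)]);C,dd=fray(w,q);Y=C+dd*(66-C[2])/dd[2];P.append(Y)
    print(n,p.round(1),q.round(1),X.round(1),e,"wrist@66",Y.round(1),"top@66",onz(d,p,66).round(1))
def seat(P):
    s=((P[0]+P[1])/2+P[2])/2;v=(P[0]+P[1])/2-P[2];v2=P[0]-P[1];print("seat",s.round(1),np.arctan2(v[1],v[0]),np.arctan2(-v2[0],v2[1]),np.linalg.norm(v),np.linalg.norm(v2));return s,np.arctan2(v[1],v[0])
s,y=seat(P);seat([onz(d,p,66) for p in tb])
k=s+135*np.array([np.sin(y),-np.cos(y),0]);k[2]=95;print("knob pred",k.round(1),"px wrist top of bar",fproj(w,k+[0,0,7]).round(1))
kw=blobs(w["color"],[(186,210)],28,*B)[0];kt=blobs(d["color"],[(404,160)],14,*B)[0]
print(kw,kt,tri([ray(d,kt),fray(w,kw)]))
c=w["color"][165:255,140:235];cv2.imwrite("pics/k1.png",cv2.resize(c,None,fx=5,fy=5,interpolation=2)[:,:,::-1])
E
```

```text
a [339.3 140.9  49. ] [323.5 247.3 172. ] [ 596.3 -121.4   59.5] [0.5, 0.5] wrist@66 [ 592.3 -122.9   66. ] top@66 [ 595.3 -120.4   66. ]
b [365. 141.  49.] [272.1 249.3 217. ] [ 596.6 -187.1   62. ] [1.2, 1.2] wrist@66 [ 593.3 -186.6   66. ] top@66 [ 596.6 -186.9   66. ]
c [353.  180.5  42. ] [301.3 165.3 277. ] [ 491.3 -155.8   64.4] [1.4, 1.4] wrist@66 [ 489.6 -155.8   66. ] top@66 [ 492.5 -155.8   66. ]
seat [ 541.2 -155.3   66. ] 0.010278136186660342 0.01604249987198156 103.16078486635574 63.69266730823137
seat [ 544.2 -154.7   66. ] 0.02105135526873191 0.019744243770507208 103.45593451037254 66.5471124968095
knob pred [ 542.6 -290.2   95. ] px wrist top of bar [176.4 222.8]
[ 183.05704408  216.25929127 1157.        ] [404.79775281 160.47752809 178.        ] (array([ 548.09337754, -289.67635485,   68.09787318]), [1.7, 1.7])
```

View pics/k1.png

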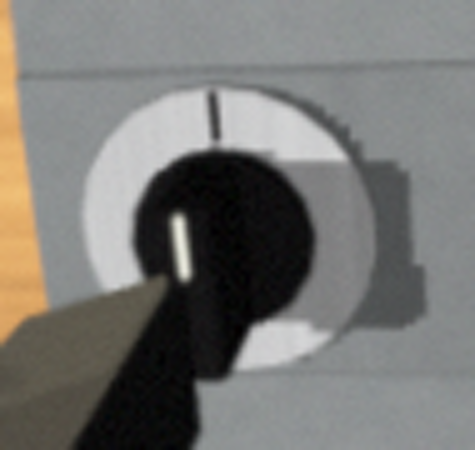

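```bash
python3 -m creep '[{"hand":1,"tx":-0.022,"ty":-0.041,"tz":0.01,"spin":-1},{"hand":1,"tx":-0.022,"ty":-0.041,"tz":0.04,"spin":0},{"hand":1,"tx":0,"ty":0,"tz":0.055,"spin":0},{"hand":1,"tx":0,"ty":0,"tz":0,"spin":0}]'
python3 - <<'E'
from plant import get_obs,cams
import cv2,numpy as np,pickle
from h import *
o=get_obs();print(o["time"],np.round(o["tool_pos"],1),np.round(o["tcp_rot"],3))
c=cams.capture("wrist");pickle.dump(c,open("w2.pkl","wb"))
for X in([543,-290,102],[522,-290,102],[564,-290,102],[543,-290,62]):print(fproj(c,np.array(X)).round(0))
cv2.imwrite("pics/w2.png",cv2.resize(c["color"][150:320,150:360],None,fx=3,fy=3,interpolation=2)[:,:,::-1])
E
```

```text
time: 2.52
tool_pos: [540.7, -283.7, 131.5]
tcp_rot: [3.135, -0.009, -3.124]
contact_force: [0.4, 0.5, 1.3]
grip_width: 92.0
finger_force: 0.0
2.525 [ 540.7 -283.7  131.5] [ 3.135 -0.009 -3.124]
[243. 232.]
[243. 202.]
[243. 260.]
[244. 210.]
```

View pics/w2.png

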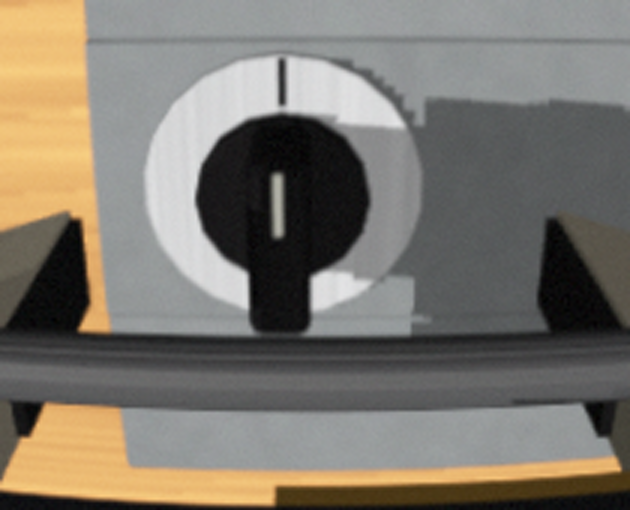

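The crop shows the bar at full-image u=243, with its far end at v=260, exactly as predicted from knob (543,-290). I'll descend now, checking how well the arm has settled first.

```bash
python3 -m creep '[{"hand":1,"tx":0,"ty":0,"tz":0.02,"spin":0},{"hand":1,"tx":0,"ty":0,"tz":0,"spin":0},{"hand":1,"tx":0,"ty":0,"tz":0,"spin":0}]'
```

```text
time: 2.95
tool_pos: [544.2, -286.5, 118.3]
tcp_rot: [-3.14, 0.003, -3.124]
contact_force: [-0.0, -0.2, 0.6]
grip_width: 92.0
finger_force: 0.0
```

```bash
python3 -m creep '[{"hand":1,"tx":0.001,"ty":-0.0035,"tz":0.028,"spin":0},{"hand":1,"tx":0,"ty":0,"tz":0,"spin":0},{"hand":1,"tx":0,"ty":0,"tz":0,"spin":0}]'
python3 -m creep '[{"hand":0,"tx":0,"ty":0,"tz":0,"spin":0},{"hand":0,"tx":0,"ty":0,"tz":0,"spin":0},{"hand":0,"tx":0,"ty":0,"tz":0,"spin":0},{"hand":0,"tx":0,"ty":0,"tz":0,"spin":0},{"hand":0,"tx":0,"ty":0,"tz":0,"spin":0}]'
```

```text
time: 3.32
tool_pos: [542.9, -290.2, 89.2]
tcp_rot: [-3.141, 0.002, -3.125]
contact_force: [-0.2, 0.9, 0.0]
grip_width: 91.9
finger_force: 0.0
time: 3.95
tool_pos: [542.3, -290.0, 87.7]
tcp_rot: [3.141, -0.0, -3.125]
contact_force: [0.3, 0.6, 0.7]
grip_width: 46.2
finger_force: 0.0
```

```bash
python3 -m creep '[{"hand":0,"tx":0,"ty":0,"tz":0,"spin":0},{"hand":0,"tx":0,"ty":0,"tz":0,"spin":0},{"hand":0,"tx":0,"ty":0,"tz":0,"spin":0},{"hand":0,"tx":0,"ty":0,"tz":0,"spin":0},{"hand":0,"tx":0,"ty":0,"tz":0,"spin":0}]'
```

```text
time: 4.58
tool_pos: [542.3, -290.8, 87.7]
tcp_rot: [-3.14, 0.0, -3.125]
contact_force: [-0.5, -5.3, -0.6]
grip_width: 13.4
finger_force: 30.0
```

```bash
python3 -m creep '[{"hand":0,"tx":0,"ty":-0.001,"tz":0,"spin":8},{"hand":0,"tx":0,"ty":0,"tz":0,"spin":10},{"hand":0,"tx":0,"ty":0,"tz":0,"spin":10},{"hand":0,"tx":0,"ty":0,"tz":0,"spin":10},{"hand":0,"tx":0,"ty":0,"tz":0,"spin":10}]'
python3 -m creep '[{"hand":0,"tx":0,"ty":0,"tz":0,"spin":6},{"hand":0,"tx":0,"ty":0,"tz":0,"spin":4},{"hand":0,"tx":0,"ty":0,"tz":0,"spin":2},{"hand":0,"tx":0,"ty":0,"tz":0,"spin":2},{"hand":0,"tx":0,"ty":0,"tz":0,"spin":0}]'
python3 -c "
from plant import get_obs;o=get_obs();print(o['moment'],o['tcp_rot'],o['joint_positions'])"
```

```text
time: 5.2
tool_pos: [543.4, -288.4, 87.7]
tcp_rot: [3.138, -0.002, 2.315]
contact_force: [6.0, 7.4, 0.5]
grip_width: 14.0
finger_force: 30.0
time: 5.82
tool_pos: [544.0, -287.9, 87.7]
tcp_rot: [3.137, -0.002, 2.077]
contact_force: [8.7, 9.7, -0.9]
grip_width: 13.6
finger_force: 30.0
[ 1.44587243 -1.20604534  0.12338302] [ 3.13716044e+00 -2.43645901e-03  2.07674044e+00] [-0.6136215   0.65290693  1.4518079   0.00586683  1.03714517 -1.12254523]
```

```bash
python3 -m creep '[{"hand":0,"tx":0,"ty":0,"tz":0,"spin":2},{"hand":0,"tx":0,"ty":0,"tz":0,"spin":2},{"hand":0,"tx":0,"ty":0,"tz":0,"spin":0},{"hand":0,"tx":0,"ty":0,"tz":0,"spin":0}]'
python3 - <<'E'
from plant import get_obs,cams
import cv2
o=get_obs();print(o['moment'],o['tcp_rot'])
c=cams.capture("wrist");cv2.imwrite("pics/w3.png",c["color"][:,:,::-1])
E
```

```text
time: 6.32
tool_pos: [544.0, -287.7, 87.8]
tcp_rot: [3.138, -0.003, 2.009]
contact_force: [7.2, 7.9, 0.4]
grip_width: 14.0
finger_force: 30.9
[ 1.4766041  -1.23577078  0.72072034] [ 3.13765756e+00 -2.62070502e-03  2.00871235e+00]
```

View pics/w3.png

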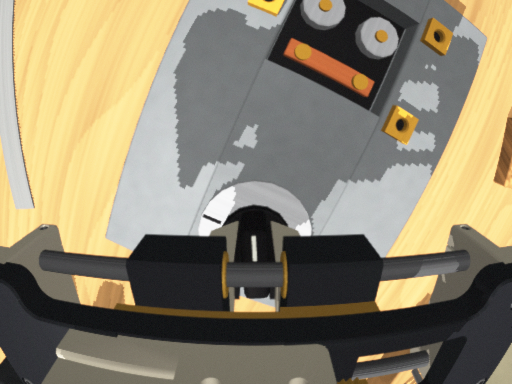

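The wrist view shows the bar between the pads at (254,250), turned about 65° from the dial mark at (212,218). The moment jumped to 0.72 N m, so the knob is at its stop. Letting go.

```bash
python3 -m creep '[{"hand":1,"tx":0,"ty":0,"tz":0,"spin":0},{"hand":1,"tx":0,"ty":0,"tz":0,"spin":0},{"hand":1,"tx":0,"ty":0,"tz":0,"spin":0},{"hand":1,"tx":0,"ty":0,"tz":0,"spin":0},{"hand":1,"tx":0,"ty":0,"tz":0,"spin":0}]'
python3 -m creep '[{"hand":1,"tx":0,"ty":0,"tz":0,"spin":0},{"hand":1,"tx":0,"ty":0,"tz":0,"spin":0},{"hand":1,"tx":0,"ty":0,"tz":0,"spin":0},{"hand":1,"tx":0,"ty":0,"tz":0,"spin":0},{"hand":1,"tx":0,"ty":0,"tz":0,"spin":0}]'
python3 -m creep '[{"hand":1,"tx":0,"ty":0,"tz":-0.05,"spin":0},{"hand":1,"tx":0,"ty":0,"tz":-0.06,"spin":0},{"hand":1,"tx":0,"ty":0,"tz":-0.06,"spin":-10},{"hand":1,"tx":0,"ty":0,"tz":0,"spin":-10},{"hand":1,"tx":0,"ty":0,"tz":0,"spin":-10}]'
python3 -m creep '[{"hand":1,"tx":0,"ty":0,"tz":0,"spin":-10},{"hand":1,"tx":0,"ty":0,"tz":0,"spin":-10},{"hand":1,"tx":0,"ty":0,"tz":0,"spin":-10},{"hand":1,"tx":0,"ty":0,"tz":0,"spin":-10},{"hand":1,"tx":0,"ty":0,"tz":0,"spin":0}]'
python3 - <<'E'
from plant import cams
import pickle,cv2
w=cams.capture("wrist");pickle.dump(w,open("w4.pkl","wb"));cv2.imwrite("pics/w4.png",w["color"][:,:,::-1])
E
```

```text
time: 7.0
tool_pos: [542.5, -291.8, 88.0]
tcp_rot: [3.141, 0.002, 2.006]
contact_force: [-0.2, -0.9, 0.5]
grip_width: 59.8
finger_force: 0.0
time: 7.62
tool_pos: [542.3, -291.0, 87.7]
tcp_rot: [3.142, -0.0, 2.007]
contact_force: [1.0, -0.2, 0.3]
grip_width: 92.1
finger_force: 0.0
time: 8.25
tool_pos: [542.4, -291.1, 258.8]
tcp_rot: [3.142, 0.002, 2.536]
contact_force: [-0.4, 0.3, 0.2]
grip_width: 91.7
finger_force: 0.0
time: 8.88
tool_pos: [542.2, -291.0, 257.6]
tcp_rot: [3.141, -0.0, -3.056]
contact_force: [-0.3, -0.0, 0.8]
grip_width: 91.7
finger_force: 0.0
```

View pics/w4.png

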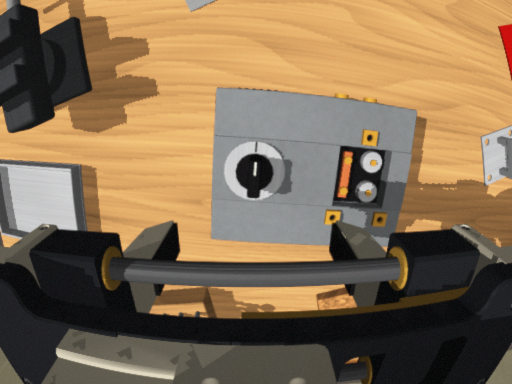

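The knob has sprung back: its bar at (254,172) points to the dial mark again. I'll head for the cover and image the bosses on the way.

```bash
python3 -m creep '[{"hand":1,"tx":-0.005,"ty":0.057,"tz":0,"spin":0},{"hand":1,"tx":-0.005,"ty":0.057,"tz":0,"spin":0},{"hand":1,"tx":0.0,"ty":0.02,"tz":0,"spin":4},{"hand":1,"tx":0,"ty":0,"tz":0,"spin":0},{"hand":1,"tx":0,"ty":0,"tz":0,"spin":0}]'
python3 -c "
from plant import cams
import pickle,cv2
w=cams.capture('wrist');pickle.dump(w,open('w5.pkl','wb'));cv2.imwrite('pics/w5.png',w['color'][:,:,::-1])"
python3 -m creep '[{"hand":1,"tx":0,"ty":0.057,"tz":0,"spin":0},{"hand":1,"tx":0,"ty":0.057,"tz":0,"spin":0},{"hand":1,"tx":0,"ty":0.057,"tz":0,"spin":0},{"hand":1,"tx":0,"ty":0.057,"tz":0,"spin":0},{"hand":1,"tx":0,"ty":0.057,"tz":0,"spin":0}]'
python3 -m creep '[{"hand":1,"tx":0,"ty":0.06,"tz":0,"spin":-4},{"hand":1,"tx":0,"ty":0.06,"tz":0,"spin":0},{"hand":1,"tx":0,"ty":0.06,"tz":0,"spin":0},{"hand":1,"tx":0,"ty":0,"tz":0,"spin":0},{"hand":1,"tx":0,"ty":0,"tz":0,"spin":0}]'
python3 - <<'E'
from plant import cams
import pickle,cv2
from h import *;from m import *
w=cams.capture("wrist");pickle.dump(w,open("w6.pkl","wb"));cv2.imwrite("pics/w6.png",w["color"][:,:,::-1])
w5=pickle.load(open("w5.pkl","rb"));w4=pickle.load(open("w4.pkl","rb"))
G=((15,120,90),(32,255,255))
q4=blobs(w4["color"],[(380,219),(333,217),(370,138)],11,*G)
S=[np.array(s,float) for s in([595,-122,66],[596,-188,66],[491,-156,66])]
q5=blobs(w5["color"],[tuple(fproj(w5,s).astype(int)) for s in S],14,*G)
for W,q in((w4,q4),(w5,q5)):
    P=[]
    for s,x in zip(S,q):
        C,d=fray(W,x);P.append(C+d*(66-C[2])/d[2]);print(fproj(W,s).round(1),x.round(1),P[-1].round(1))
    v=(P[0]+P[1])/2-P[2];u=P[0]-P[1];print("seat",((P[0]+P[1])/4+P[2]/2).round(1),np.arctan2(v[1],v[0]),np.arctan2(-u[0],u[1]),np.hypot(*v[:2]),np.hypot(*u[:2]))
for a,b in zip(q4,q5):print(tri([fray(w4,a),fray(w5,b)]))
E
```

```text
time: 9.55
tool_pos: [540.8, -157.5, 257.8]
tcp_rot: [-3.141, 0.0, -3.125]
contact_force: [-0.5, 0.5, 0.0]
grip_width: 91.9
finger_force: 0.0
time: 10.22
tool_pos: [536.3, 128.9, 257.6]
tcp_rot: [-3.141, 0.0, -3.127]
contact_force: [0.0, 0.2, 0.8]
grip_width: 92.0
finger_force: 0.0
time: 10.85
tool_pos: [525.0, 306.8, 257.2]
tcp_rot: [-3.141, -0.001, -3.056]
contact_force: [-0.2, 0.5, 0.4]
grip_width: 91.5
finger_force: 0.0
[378.7 220.5] [379.3 219.2 172. ] [ 593.1 -121.5   66. ]
[331.6 218.4] [331.7 216.2 197. ] [ 593.1 -188.3   66. ]
[369.8 138.2] [369.3 137.6 230. ] [ 490.3 -156.7   66. ]
seat [ 541.7 -155.8   66. ] 0.01763369671808904 -0.0006019175349709236 102.8310813381022 66.83103176458482
[282.  213.3] [282.8 211.9 219. ] [ 593.1 -121.    66. ]
[227.8 213.3] [229.  211.9 219. ] [ 594.1 -186.5   66. ]
[255.6 126.7] [255.9 125.5 265. ] [ 489.7 -155.7   66. ]
seat [ 541.6 -154.7   66. ] 0.018249096222208282 0.016024264413926993 103.94694031496086 65.50320662934611
(array([ 593.52134414, -120.89706302,   64.91072595]), [0.0, 0.0])
(array([ 595.25720154, -186.86236976,   61.79384772]), [0.5, 0.5])
(array([ 490.19260926, -155.64089372,   63.45095632]), [0.3, 0.3])
```

View pics/w6.png

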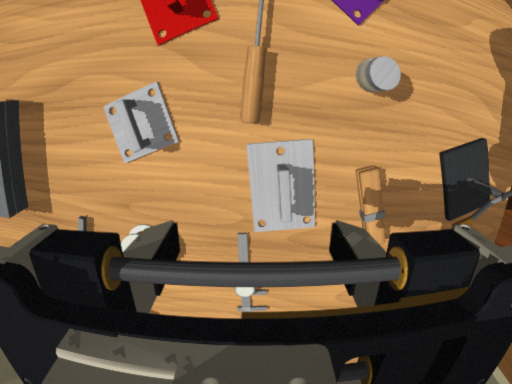

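The wrist view shows the three-hole cover: plate (248..316, 140..231), single hole at (280,152), pair at (263,223) and (307,222). Neighbours are the caliper at (244,280) below and the ring clamp at (370,205) to the right. I'll measure the holes and the handle.

```bash
cat > cov.py <<'E'
import pickle,sys
from h import *;from m import *
def plate(w,box,z=4):
    u0,v0,u1,v1=box;im=w["color"];hsv=cv2.cvtColor(im,cv2.COLOR_RGB2HSV)
    g=np.zeros(im.shape[:2],np.uint8);g[v0:v1,u0:u1]=(hsv[v0:v1,u0:u1,1]<60)*255
    cs,h=cv2.findContours(g,cv2.RETR_CCOMP,cv2.CHAIN_APPROX_NONE)
    k=max(range(len(cs)),key=lambda i:cv2.contourArea(cs[i]))
    hit=lambda p:(lambda C,d:(C+d*(z-C[2])/d[2]))(*fray(w,p))
    q=np.array([hit(p[0])[:2] for p in cs[k]],np.float32);r=cv2.minAreaRect(q)
    hs=[]
    for i in range(len(cs)):
        if h[0][i][3]==k and cv2.contourArea(cs[i])>10:
            m=cv2.moments(cs[i]);c=(m["m10"]/m["m00"],m["m01"]/m["m00"]);hs.append((np.round(c,1),cv2.contourArea(cs[i]),hit(c).round(1)))
    return r,hs
E
python3 - <<'E'
from cov import *
w=pickle.load(open("w6.pkl","rb"));r,hs=plate(w,(240,130,325,236));print(r)
for h in hs:print(h)
d=pickle.load(open("d.pkl","rb"))["top"]
hv=cv2.cvtColor(w["color"],cv2.COLOR_RGB2HSV)
cv2.imwrite("pics/w6c.png",cv2.resize(w["color"][130:240,235:330],None,fx=5,fy=5,interpolation=2)[:,:,::-1])
E
```

```text
((561.2554931640625, 350.2593688964844), (130.25828552246094, 90.11963653564453), 9.49669361114502)
(array([261.4, 222.6]), 49.5, array([617.6, 326.1,   4. ]))
(array([306.1, 218.9]), 48.5, array([606.5, 391. ,   4. ]))
(array([280.2, 150.5]), 66.0, array([510. , 341.7,   4. ]))
```

View pics/w6c.png

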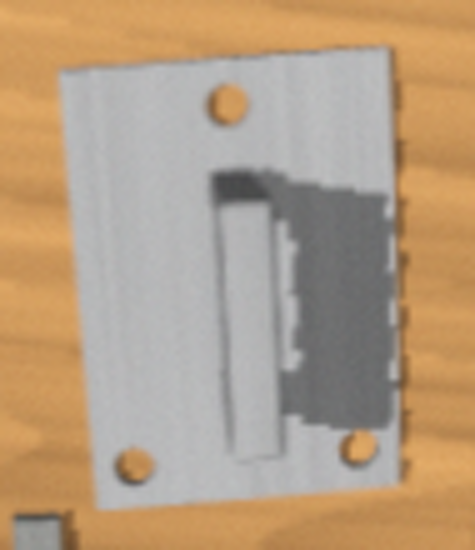

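```bash
python3 -m creep '[{"hand":1,"tx":-0.02,"ty":0.02,"tz":0.04,"spin":0},{"hand":1,"tx":-0.02,"ty":0.02,"tz":0.04,"spin":0},{"hand":1,"tx":0,"ty":0,"tz":0.045,"spin":-4.6},{"hand":1,"tx":0,"ty":0,"tz":0,"spin":0},{"hand":1,"tx":0,"ty":0,"tz":0,"spin":0}]'
python3 - <<'E'
from plant import cams
from cov import *
w6=pickle.load(open("w6.pkl","rb"));w=cams.capture("wrist");pickle.dump(w,open("w7.pkl","wb"))
C,d=fray(w6,(285.3,196.3));print("handle@46",(C+d*(46-C[2])/d[2]).round(1))
cs=[fproj(w,np.array([561.2+x*np.cos(.165)-y*np.sin(.165),350.2+x*np.sin(.165)+y*np.cos(.165),46])).round(1).tolist() for x,y in((-35,-7),(-35,7),(35,7),(35,-7))];print(cs)
im=w["color"][100:300,130:390].copy();im=cv2.resize(im,None,fx=3,fy=3,interpolation=2)
for p in cs:cv2.circle(im,(int((p[0]-130)*3),int((p[1]-100)*3)),4,(255,0,0),1)
cv2.imwrite("pics/w7.png",im[:,:,::-1])
E
```

```text
time: 11.52
tool_pos: [562.1, 350.3, 134.9]
tcp_rot: [3.141, 0.003, -2.978]
contact_force: [0.3, 0.5, 0.8]
grip_width: 91.9
finger_force: 0.0
handle@46 [560.7 350.2  46. ]
[[244.1, 155.4], [261.7, 155.3], [261.1, 235.0], [245.0, 235.0]]
```

View pics/w7.png

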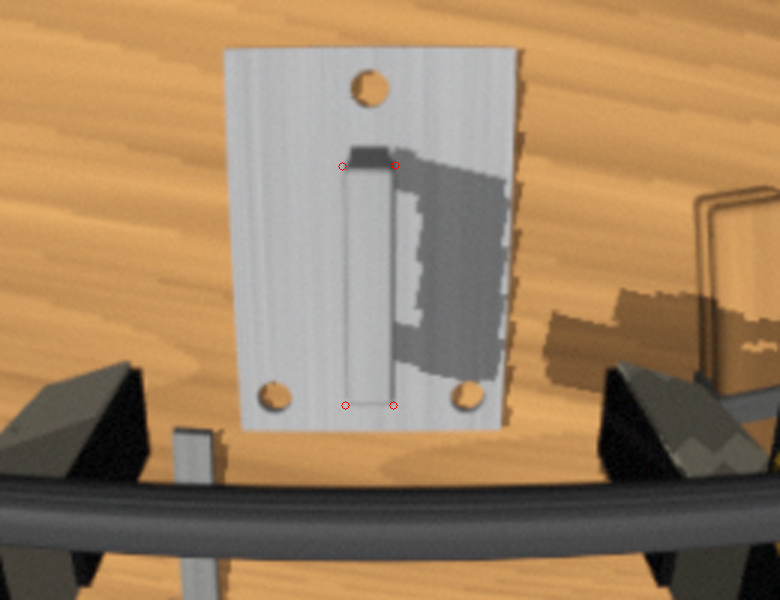

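The predicted handle-top corners at 46 mm (red) land on the handle, so position and height are confirmed. Fingers clear both the ring clamp (right) and the caliper (below). Descending.

```bash
python3 -m creep '[{"hand":1,"tx":0.001,"ty":0,"tz":0.05,"spin":0},{"hand":1,"tx":0,"ty":0,"tz":0.04,"spin":0},{"hand":1,"tx":0,"ty":0,"tz":0.013,"spin":0},{"hand":1,"tx":0,"ty":0,"tz":0,"spin":0},{"hand":1,"tx":0,"ty":0,"tz":0,"spin":0}]'
python3 -m creep '[{"hand":0,"tx":0,"ty":0,"tz":0,"spin":0},{"hand":0,"tx":0,"ty":0,"tz":0,"spin":0},{"hand":0,"tx":0,"ty":0,"tz":0,"spin":0},{"hand":0,"tx":0,"ty":0,"tz":0,"spin":0},{"hand":0,"tx":0,"ty":0,"tz":0,"spin":0}]'
python3 -m creep '[{"hand":0,"tx":0,"ty":0,"tz":0,"spin":0},{"hand":0,"tx":0,"ty":0,"tz":0,"spin":0},{"hand":0,"tx":0,"ty":0,"tz":0,"spin":0},{"hand":0,"tx":0,"ty":0,"tz":0,"spin":0},{"hand":0,"tx":0,"ty":0,"tz":0,"spin":0}]'
```

```text
time: 12.2
tool_pos: [561.2, 351.7, 32.3]
tcp_rot: [3.14, 0.004, -2.975]
contact_force: [1.3, 1.0, -0.3]
grip_width: 91.7
finger_force: 0.0
time: 12.82
tool_pos: [559.7, 351.0, 29.7]
tcp_rot: [3.142, -0.0, -2.975]
contact_force: [-0.3, -0.1, -0.7]
grip_width: 46.5
finger_force: 0.0
time: 13.45
tool_pos: [559.8, 350.9, 29.7]
tcp_rot: [-3.141, -0.0, -2.975]
contact_force: [-0.6, -0.5, -0.6]
grip_width: 13.9
finger_force: 30.0
```

```bash
python3 -m creep '[{"hand":0,"tx":0,"ty":0,"tz":-0.03,"spin":0},{"hand":0,"tx":0,"ty":0,"tz":-0.045,"spin":0},{"hand":0,"tx":0,"ty":0,"tz":-0.045,"spin":0},{"hand":0,"tx":0,"ty":0,"tz":-0.02,"spin":4.2},{"hand":0,"tx":0,"ty":0,"tz":0,"spin":4.3}]'
python3 -m creep '[{"hand":0,"tx":0.002,"ty":-0.03,"tz":0,"spin":0},{"hand":0,"tx":0.003,"ty":-0.05,"tz":0,"spin":0},{"hand":0,"tx":0.003,"ty":-0.05,"tz":0,"spin":0},{"hand":0,"tx":0.003,"ty":-0.05,"tz":0,"spin":0},{"hand":0,"tx":0.003,"ty":-0.05,"tz":0,"spin":0}]'
python3 -m creep '[{"hand":0,"tx":0.003,"ty":-0.05,"tz":0,"spin":0},{"hand":0,"tx":0.003,"ty":-0.05,"tz":0,"spin":0},{"hand":0,"tx":0.003,"ty":-0.05,"tz":0,"spin":0},{"hand":0,"tx":0.003,"ty":-0.05,"tz":0,"spin":0},{"hand":0,"tx":0.001,"ty":-0.04,"tz":0,"spin":0}]'
python3 -m creep '[{"hand":0,"tx":0,"ty":-0.025,"tz":0,"spin":0},{"hand":0,"tx":0,"ty":0,"tz":0,"spin":0},{"hand":0,"tx":0,"ty":0,"tz":0,"spin":0}]'
python3 - <<'E'
from plant import cams,get_obs
from cov import *
w=cams.capture("wrist");pickle.dump(w,open("w8.pkl","wb"));cv2.imwrite("pics/w8.png",w["color"][:,:,::-1])
o=get_obs();print(np.round(o["tool_pos"],1),o["tcp_rot"])
E
```

```text
time: 14.08
tool_pos: [560.5, 351.6, 172.1]
tcp_rot: [3.14, 0.004, -3.125]
contact_force: [-0.2, 0.8, -2.8]
grip_width: 13.4
finger_force: 30.0
time: 14.7
tool_pos: [549.7, 119.4, 169.5]
tcp_rot: [3.141, -0.0, -3.123]
contact_force: [0.2, 0.1, -1.7]
grip_width: 13.6
finger_force: 30.0
time: 15.32
tool_pos: [541.1, -121.2, 169.6]
tcp_rot: [3.141, -0.0, -3.124]
contact_force: [-0.0, 0.0, -1.6]
grip_width: 13.7
finger_force: 30.0
time: 15.7
tool_pos: [541.8, -143.6, 169.5]
tcp_rot: [3.141, -0.001, -3.123]
contact_force: [-0.6, 0.7, -1.4]
grip_width: 13.6
finger_force: 30.0
[ 541.9 -143.3  169.5] [ 3.14087136e+00 -4.59843220e-04 -3.12216960e+00]
```

View pics/w8.png

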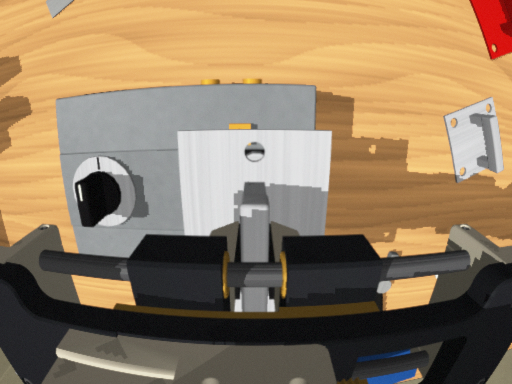

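The cover is held and level, with its single hole at (254,152). Boss c is still showing behind the plate edge at (240,127), so the plate needs to go about 12 mm further towards -y. I've now viewed 12 pictures, over the limit of 10, so everything from here is numeric.

```bash
cat > held.py <<'E'
from cov import *
from plant import get_obs
def held(w,o,vmin=165):
    im=w["color"];g=cv2.cvtColor(im,cv2.COLOR_RGB2GRAY);m=np.zeros_like(g);m[115:232,165:345]=(g[115:232,165:345]>vmin)*255
    hs=cv2.cvtColor(im,cv2.COLOR_RGB2HSV);m[hs[:,:,1]>50]=0
    cs,h=cv2.findContours(m,cv2.RETR_CCOMP,cv2.CHAIN_APPROX_NONE)
    k=max(range(len(cs)),key=lambda i:cv2.contourArea(cs[i]) if h[0][i][3]<0 else 0);x,y,W,H=cv2.boundingRect(cs[k]);print("plate box",x,y,W,H)
    z=o["tool_pos"][2]-29.7+4
    hit=lambda p:(lambda C,d:C+d*(z-C[2])/d[2])(*fray(w,p))
    for i in range(len(cs)):
        if h[0][i][3]==k and cv2.contourArea(cs[i])>60:
            e,_=cv2.minEnclosingCircle(cs[i]);print("hole c",e,cv2.contourArea(cs[i]),cv2.boundingRect(cs[i]),hit(e).round(1))
    f=[]
    for u in list(range(x+8,x+W-8,4)):
        col=np.nonzero(m[:,u])[0]
        if len(col):f.append(hit((u,col[0]-.5))[:2])
    f=np.array(f);a=np.polyfit(f[:,1],f[:,0],1);r=f[:,0]-np.polyval(a,f[:,1]);k=abs(r)<2;a=np.polyfit(f[k,1],f[k,0],1);yaw=-np.arctan(a[0])
    L=[];Rr=[]
    for v in range(y+10,215,4):
        row=np.nonzero(m[v])[0];L.append(hit((row[0]-.5,v))[:2]);Rr.append(hit((row[-1]+.5,v))[:2])
    L=np.array(L);Rr=np.array(Rr);yl=np.polyfit(L[:,0],L[:,1],1);yr=np.polyfit(Rr[:,0],Rr[:,1],1)
    ym=(np.median(L[:,1]+0)+np.median(Rr[:,1]))/2
    print("front edge yaw",yaw,"x@ymid",np.polyval(a,ym),"mid y",ym,"at x",L[:,0].mean(),"width",np.median(Rr[:,1]-L[:,1]),"side yaws",np.arctan(yl[0]),np.arctan(yr[0]))
    print("centre by edge x:",np.polyval(a,ym)+65*np.cos(yaw),"tool",np.round(o["tool_pos"],1),o["tcp_rot"][2])
E
python3 - <<'E'
from held import *
held(pickle.load(open("w8.pkl","rb")),get_obs())
E
```

```text
plate box 177 130 155 102
hole c (254.09091186523438, 151.5) 262.0 (243, 141, 23, 22) [ 491.2 -143.8  143.8]
front edge yaw 0.018019738326276458 x@ymid 478.2940915822189 mid y -143.79657365993722 at x 506.81367788684247 width 90.3166147805862 side yaws 0.023616924259324924 -0.9396326626475497
centre by edge x: 543.2835387612712 tool [ 541.9 -143.3  169.5] -3.1221696024719297
```

```bash
python3 -m creep '[{"hand":0,"tx":0.001,"ty":-0.012,"tz":0,"spin":0},{"hand":0,"tx":0,"ty":0,"tz":0.02,"spin":0},{"hand":0,"tx":0,"ty":0,"tz":0.015,"spin":0},{"hand":0,"tx":0,"ty":0,"tz":0,"spin":0},{"hand":0,"tx":0,"ty":0,"tz":0,"spin":0}]'
python3 -m creep '[{"hand":0,"tx":0,"ty":0,"tz":0.01,"spin":0},{"hand":0,"tx":0,"ty":0,"tz":0.01,"spin":0},{"hand":0,"tx":0,"ty":0,"tz":0,"spin":0},{"hand":0,"tx":0,"ty":0,"tz":0,"spin":0}]'
python3 - <<'E'
from plant import cams
from held import *
for i in (1,):
    w=cams.capture("wrist");o=get_obs();pickle.dump((w,o),open("w9.pkl","wb"));held(w,o)
s=cams.capture("side");t=cams.capture("top");pickle.dump((s,t),open("st.pkl","wb"))
# boss visible beside / through the hole: gold pixels near hole c
hv=cv2.cvtColor(w["color"],cv2.COLOR_RGB2HSV);g=cv2.inRange(hv,(15,120,60),(32,255,255))
n,l,st,ce=cv2.connectedComponentsWithStats(g[90:232,180:340]);print([(st[i].tolist(),ce[i].round(1)+[180,90]) for i in range(1,n) if st[i][4]>8])
print("c thread expected px",fproj(w,np.array([490.2,-156.1,66])),o["contact_force"],o["finger_force"])
E
```

```text
time: 16.38
tool_pos: [541.6, -156.5, 135.1]
tcp_rot: [-3.141, 0.001, -3.123]
contact_force: [-0.6, -0.4, -1.1]
grip_width: 13.8
finger_force: 30.0
time: 16.88
tool_pos: [541.3, -156.4, 114.7]
tcp_rot: [3.141, 0.0, -3.123]
contact_force: [0.4, 0.5, -2.0]
grip_width: 13.6
finger_force: 30.0
plate box 176 130 156 102
hole c (254.177734375, 151.38372802734375) 349.5 (244, 141, 22, 22) [ 490.6 -156.6   89.2]
front edge yaw 0.019678417760636377 x@ymid 477.7990210343219 mid y -156.6178540927485 at x 506.30758988292877 width 90.2365055510277 side yaws 0.026846216487761785 -0.9333317874998025
centre by edge x: 542.7864361363638 tool [ 541.4 -156.5  114.9] -3.1229112451429883
[([65, 54, 19, 15, 195], array([253.8, 152.3]))]
c thread expected px [254.91941624 144.60602862] [-0.04076395  0.26810389 -1.92010391] 29.999772012233734
```

Run:
```python
from held import *
w,o=pickle.load(open("w9.pkl","rb"))
g=cv2.cvtColor(w["color"],cv2.COLOR_RGB2GRAY);print(g[138:166:1,242:267:2])
S=np.array([490.2,-156.1,66.])
print("thread rim px",[fproj(w,S+4*np.array([a,b,0])).round(1).tolist() for a,b in((1,0),(-1,0),(0,1),(0,-1))])
t=pickle.load(open("st.pkl","rb"))[1]
m=lambda c,X:(lambda x:(c["K"]@(x/x[2]))[:2].round(1))(c["R"]@X+c["t"])
for n,X,p in(("a",(593.5,-121.2,66),(52,33)),("b",(594.7,-187.2,66),(52,-33)),("c",(490.2,-156.1,66),(-52,0))):
    cy,sy=np.cos(.019),np.sin(.019);H=np.array([542.7+p[0]*cy-p[1]*sy,-155.7+p[0]*sy+p[1]*cy,89.]);q=m(t,H).astype(int)
    print(n,m(t,np.array(X)),m(t,H));print(cv2.cvtColor(t["color"],cv2.COLOR_RGB2GRAY)[q[1]-5:q[1]+6,q[0]-5:q[0]+6])
```

```text
[[223 226 226 225 227 227 226 225 220 221 222 224 221]
 [225 225 226 225 226 225 227 224 221 221 222 223 221]
 [224 225 225 224 225 223 225 219 221 222 225 224 221]
 [223 224 226 222 219 196 191 189 207 219 224 224 223]
 [224 226 225 217 180 108  80  89 157 209 222 225 222]
 [224 226 226 192  95  29  27  29  60 160 220 223 223]
 [222 225 218 144  43  19  17  19  20  79 207 225 223]
 [223 225 196 114  44  16  19  14  15  37 167 223 221]
 [223 221 155 112  57  21  17  18  16  41 124 218 223]
 [225 212 131 112  72  21  16  21  19  50 107 209 223]
 [223 203 121 116  90  40  24  21  35  70 107 186 221]
 [223 190 122 119 105  72  45  43  59  90 117 171 221]
 [222 182 122 121 112  93  73  71  77 101 118 163 222]
 [222 171 119 121 118 106  96  89  99 113 121 161 220]
 [221 166 120 120 121 115 108 108 114 120 122 161 221]
 [223 175 119 121 122 122 118 119 121 123 122 168 221]
 [223 186 122 122 126 122 122 123 124 124 124 174 222]
 [224 201 117 125 124 123 124 124 125 125 127 191 223]
 [225 214 115 125 122 122 124 126 123 125 134 204 221]
 [222 222 136 119 121 122 123 121 123 125 154 219 221]

[... 1463 characters left out ...]
3 124 124]
 [ 78  84  93 102 109 114 119 122 124 123 123]
 [ 71  71  79  88 105 109 121 123 125 124 120]
 [ 53  50  53  58  79  86 103 119 126 124 116]]
c [353.1 181.4] [355.5 180.1]
[[ 62  59  60  59  63  73  86 113 124 124 122]
 [ 60  60  59  60  69  77  98 121 120 121 123]
 [ 59  59  59  61  75  85 110 122 120 121 121]
 [ 60  61  61  67  78  97 118 118 118 118 120]
 [ 61  60  62  74  86 108 118 116 117 118 119]
 [ 59  59  66  78  95 113 114 115 116 117 118]
 [ 62  72  72  87 105 112 113 115 115 117 118]
 [ 64  78  77  95 110 112 110 111 100 102 102]
 [ 64  76  87 104  99 109 110  96  80  81  80]
 [ 66  80  97  95  81  96  97  81  82  82  82]
 [ 72  83  91  82  80  79  80  81  82  82  77]]
```

Through the single hole, the thread's dark rim sits at (255,149), against a prediction of (255,150.6). That is about 1 mm of agreement. I'll make a small trim and let it settle.

```bash
python3 -m creep '[{"hand":0,"tx":0.001,"ty":0.0003,"tz":0.004,"spin":0},{"hand":0,"tx":0,"ty":0,"tz":0,"spin":0},{"hand":0,"tx":0,"ty":0,"tz":0,"spin":0},{"hand":0,"tx":0,"ty":0,"tz":0,"spin":0},{"hand":0,"tx":0,"ty":0,"tz":0,"spin":0}]'
python3 - <<'E'
from plant import cams,close_job
from held import *
w=cams.capture("wrist");o=get_obs();held(w,o);print(o["contact_force"],o["dq"])
print(close_job())
E
```

```text
time: 17.65
tool_pos: [540.3, -156.1, 110.8]
tcp_rot: [3.142, 0.0, -3.123]
contact_force: [0.4, -0.2, -2.1]
grip_width: 13.9
finger_force: 30.0
plate box 176 130 156 102
hole c (254.177734375, 151.38372802734375) 349.5 (244, 141, 22, 22) [ 489.7 -156.3   85.1]
front edge yaw 0.018613729215398354 x@ymid 476.8161408363821 mid y -156.33320955965576 at x 505.33876885844955 width 90.33318029355297 side yaws 0.023389450419249457 -0.9466090141807936
centre by edge x: 541.804880856745 tool [ 540.3 -156.2  110.8] -3.122873167574791
[ 0.636944   -0.56475727 -2.15176051] [ 8.46351187e-04  5.56627926e-04  5.80237201e-04  4.68279483e-04
 -1.54682645e-03 -5.28969054e-05]
the job is handed in; nothing more can be done
None
```

The job is handed in (no verdict returned): knob turned to its stop and seen sprung back, and the cover held level and still about 15 mm above the bosses, aligned within about 1 mm by the wrist camera (single hole checked directly, the pair worked out from the cover's measured pose), but I viewed 12 pictures, over the limit of 10.

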